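# Close up the twin biscuit tin

### The arm

A 7-joint arm with a two-finger parallel gripper is mounted at the origin on the work surface. World frame = base frame: x ahead of the robot, y to its left, z up, the work surface at z = 0. Lengths are in m, angles in rad, forces in N, time in s.
With the tool pointing down it reaches from about 0.4 to 0.85 m from the base axis. Payload 10.4 kg.
Tool frame: the origin (TCP) lies midway between the tips of the shut fingers; the grasp point (between the pads) lies 19 mm behind it; z points along the fingers, y is the direction in which the jaws open and shut (so a half turn about z gives the same grasp; the last joint's range is limited). The gripper opens to 85 mm and grips with 20 to 120 N. Pads are 22 mm wide; open, the fingers measure 114 mm over their backs; the gripper's body (76 mm by 85 mm) begins 54 mm behind the grasp point. The pads swing forward as they close: fully open they stand 13 mm farther back than shut.
Start: joints at [-0.023, 0.332, -0.065, 1.46, 0.022, 1.35, -0.088], TCP at [0.625, 0, 0.21] pointing down, gripper open.
Joint ranges: [-2.6, 2.6], [-0.5, 2.12], [-1.47, 1.34], [0.16, 2.42], [-1.27, 4.41], [0.06, 2.06], [-2.6, 2.6]. Speed limits (rad/s): [2.22, 2.22, 2.79, 2.79, 3.14, 3.14, 3.14].

### API

Orientations are given as a unit quaternion [x, y, z, w].
In Python, from workcell import manip, camera, camera_info, workorder, nets gives the robot as it stands.
- The arm moves only by the tool apply_moves, never from a script. Its argument "commands" is a list of rows, each a list of 5 numbers: the shift along the tool's x, y, z in m, then the turn about the tool's z in degrees, then the gripper command: -1 is fully open, 1 is shut, values between are in proportion. A call has 1 to 5 rows; each row shifts and turns the pose as measured when the row begins, along the tool's axes as they then stand; what a row does not reach is not made up. A row lasts 1/12 s, in which the tool goes at most 41.7 mm and 7.16 degrees, less where a joint would pass 70% of its speed; a pose out of reach is approached as far as the arm can. A call is refused whole if a number of a shift passes 0.0417 or a number of a turn 7.16, either way. A call with a gripper value outside its range is refused whole. The fingers move at their own pace and stop on an object; "squeeze" is the grip in N (left out, the last holds). Time passes only in rows, so rows that do not move let the fingers close. It gives the time, the measured TCP pose, the force and the opening at its end, in the units of the state.
- manip.get_obs(): the state, without advancing time (a new reading comes with each control period).
- camera(name): name is "scene" or "side" or "wrist"; returns (picture, depth): 384x512x3 uint8, red, green, blue; 384x512 float32, m along the optical axis (not along the pixel's ray), 0 where there is no reading.
- camera_info(name): a dict with "camera_matrix" (3x3 intrinsics, pixels), "k1" (the pictures are not rectified: a ray, as slopes to the right and down, at radius r is drawn at 1 + k1 r^2 times it, then the intrinsics apply), "xyz" and "rotation" of the camera in the world; the wrist camera has in their place "T_tool_cam" (4x4, takes a point from camera to tool coordinates, whose origin is the TCP and whose axes are the flange's). Camera axes: x right, y down, z forward; pixel columns grow to the right and rows downward; lengths in m; the calibration is good to about 2 mm. A picture is of the moment at which its call begins: read the wrist's pose just before it. camera_info takes no time and is no camera call.
- workorder.hand_in(): hands the job in, once; it reports no verdict.
Trained networks look in the newest picture that a camera, given by its name, has taken for a name from the list of things; names that differ only in an ending like _2 or _b are one class to them, and where a whole thing is asked for, a point or a joint stands for the part that bears it (a point fixed in the world has none). Each returns a list of dicts, best first, with "conf" (0 to 1); they miss things now and then, are a little off and sometimes report something else, mostly with a low value. They report only what shows in the picture. A call takes as long as a camera call. They do not tell look-alikes from the thing itself.
- nets.look_for(camera, thing): "rect" ([left, top, width, height] in pixels, round what is visible of it).
- nets.place_of(camera, thing): "xy" ([column, row] in pixels: a listed point, or the origin of a listed thing).
The state is a dict: "clock": time; "joint_pos": joint angles; "joint_velocities": joint speeds; "tau": joint torques, N m; "position": TCP position; "ee_rot": TCP orientation; "ft_force": force on the tool from outside, world axes, zero at the start; "torque": the same for the moment, N m; "grip_width": opening from 0.0 (shut) to 1.0 (fully open).
Only numpy, scipy, OpenCV 4.12 (cv2) and the standard library are available. Lean on these libraries where they do the work, as an engineer would, in place of code of your own. Each camera call takes 0.05 s, during which the arm holds its last target. There are 200 camera calls.

### The job

Close up the twin biscuit tin in the drawer so that the biscuits keep fresh: push each of its two inner press lids down until you feel its pad resting on the biscuits inside, without breaking them, then put the steel cover on so that it sits fully home and flat on the rim. How full each side is cannot be seen; leave the other things in the drawer where they are.

Things in the scene. Friction and masses are not known exactly. Their poses are not given: they have to be found in the camera images.
- tin: Brushed-steel twin biscuit tin, fixed on the white peg panel between oak pegs (45 mm tall, reaching 18 mm out from its sides). 104 (x) x 184 (y) x 120 mm tall, walls 4 mm, open top; a partition makes two wells centred at y = +45 and -45 mm. Origin: centre of its underside, 20 mm above the work surface; z up.
- lid_a: Steel press lid in the tin's +y well: plate 92 x 82 x 8 mm with a rubber wiper seal and a mid-brown wooden knob. Origin: centre of the plate's underside, 98 to 106 mm above the tin's underside at the start. It only slides straight down, never tilts and stays where it is left. Pushing it against its seal takes a steady 6 N. Its soft pad reaches 12 mm below the plate and gives 1 mm per 2 N.
- lid_b: Steel press lid in the tin's -y well: plate 92 x 82 x 8 mm with a rubber wiper seal and a dark-brown wooden knob. Origin: centre of the plate's underside, 98 to 106 mm above the tin's underside at the start. It only slides straight down, never tilts and stays where it is left. Pushing it against its seal takes a steady 6 N. Its soft pad reaches 12 mm below the plate and gives 1 mm per 2 N.
- knob_a (a point): Centre of the flat top of the round knob on the +y press lid; knob 34 mm across, 20 mm tall on a 6 mm neck, its top 34 mm above the plate's underside. At the start it stands 12 to 20 mm above the tin's rim.
- knob_b (a point): The same for the press lid in the -y well.
- well_a: The tin's +y well, 96 x 86 mm inside, and the stack of crisp biscuits in it. Origin: centre of the well's floor, 4 mm above the tin's underside, so it does not tell how high the stack is. The lid hides the stack; it must go down 18 to 60 mm for its pad to meet the biscuits, not the same in both wells. More than 15 N on the biscuits breaks them.
- well_b: The tin's -y well, 96 x 86 mm inside, and the stack of crisp biscuits in it. Origin: centre of the well's floor, 4 mm above the tin's underside, so it does not tell how high the stack is. The lid hides the stack; it must go down 18 to 60 mm for its pad to meet the biscuits, not the same in both wells. More than 15 N on the biscuits breaks them.
- tin_rim (a point): Centre of the tin's open top at the height of its rim, 120 mm above the tin's underside; axes as the tin's.
- cover_handle (a point): Middle of the olivewood bar handle of the tin's loose steel cover: bar 18 mm wide (cover x), 100 mm long (cover y), 22 mm tall. It lies 28 mm above the underside of the cover plate (24 mm above the plate's top); seated on the tin, it is 28 mm above the rim's centre. At the start it is 62 mm above the work surface, the cover lying skirt down on the peg panel. z up.
- cover_plate (a point): Centre of the underside of the cover plate, 115 (x) x 195 (y) x 4 mm, 0.28 to 0.46 kg in all. Round it a flared skirt 14.5 mm deep, 2.5 mm clear of the tin on each side at the top and 6 mm at its lower edge; overall 125 x 205 mm. Seated, this point lies on the centre of the tin's rim; it fits either way round.
- jar0_mid (a point): Centre of a cobalt glass jar with a steel screw lid, 68 mm across, 88 mm tall, standing between pegs at the back of the drawer. Bystander.
- jar1_mid (a point): Centre of the second, equal cobalt jar. Bystander.
- roundtin_mid (a point): Centre of a round steel tin, 82 mm across, 56 mm tall, among the same pegs. Bystander.
- teaball_mid (a point): Centre of the stainless tea ball, 54 mm across on its drip cup, 76 mm tall, among the same pegs. Bystander.
- spoon_mid (a point): Middle of a short olivewood spoon, 122 mm long, 36 mm wide, lying just inside the drawer's front. Bystander.
Mind the look-alikes: they are no part of the job. Of the things that look like the part that bears cover_handle, the middle-sized one is meant.

How it is judged:
By the outcome, as a careful person would: the job done as asked, in the order asked, and still so for the second after the job is handed in, with the robot touching nothing.
It also fails if it takes over 48 s, if anything falls off the work surface, if the arm or the gripper's body presses on something with over 40 N, if the wrist force passes 120 N, or if a joint passes its speed limit or range.

## Working session

There is one attempt and no reset: what is moved stays moved. The work goes in short steps, Python scripts to look and compute and a tool call to move; the robot and the scene stay as the last step left them, time stands still between calls to the robot, and variables do not carry over. Pictures are saved under pics/ and viewed, about 8 in all and at most 12, crops included, and the job is handed in when it is done.

Besides the shell and the picture viewer there is one more tool, called after "Emit:" as name(argument=value, ...) on one line, values as JSON. apply_moves: Moves the arm, as the interface text tells. Its arguments: {"type":"object","properties":{"commands":{"type":"array","items":{"type":"array","items":{"type":"number"}}},"squeeze":{"type":"number"}},"required":["commands"]}

```bash
mkdir -p pics
cat > h.py <<'E'
import numpy as np, cv2
from workcell import manip, camera, camera_info, workorder, nets
from scipy.spatial.transform import Rotation as R
def pose(name):
    i=camera_info(name)
    if name=='wrist':
        o=manip.get_obs(); T=np.eye(4); T[:3,:3]=R.from_quat(o['ee_rot']).as_matrix(); T[:3,3]=o['position']
        T=T@np.array(i['T_tool_cam']); return i,T[:3,:3],T[:3,3]
    r=np.array(i['rotation']); r=r if r.shape==(3,3) else R.from_quat(r).as_matrix()
    return i,r,np.array(i['xyz'])
def rays(i,uv):
    K=np.array(i['camera_matrix'],float)
    return cv2.undistortPoints(np.array(uv,float).reshape(-1,1,2),K,np.array([i['k1'],0,0,0.])).reshape(-1,2)
def atz(P,uv,z):
    i,r,t=P; d=np.c_[rays(i,uv),np.ones(len(np.reshape(uv,(-1,2))))]@r.T
    return t+d*((z-t[2])/d[:,2])[:,None]
def cloud(P,depth):
    i,r,t=P; h,w=depth.shape; u,v=np.meshgrid(np.arange(w),np.arange(h))
    q=rays(i,np.c_[u.ravel(),v.ravel()]); d=depth.ravel()[:,None]
    X=(np.c_[q,np.ones(len(q))]*d)@r.T+t; X[d[:,0]==0]=np.nan
    return X.reshape(h,w,3)
def project(P,X):
    i,r,t=P; c=(np.reshape(X,(-1,3))-t)@r; 
    return cv2.projectPoints(c,np.zeros(3),np.zeros(3),np.array(i['camera_matrix'],float),np.array([i['k1'],0,0,0.]))[0].reshape(-1,2)
def show(n,im): cv2.imwrite('pics/'+n,im[...,::-1])
E
python3 - <<'E'
from h import *
o=manip.get_obs(); print({k:np.round(v,3) for k,v in o.items()})
for n in ['scene','wrist']:
    P=pose(n); im,d=camera(n); X=cloud(P,d); np.savez(n+'0.npz',im=im,d=d,X=X); show(n+'0.png',im)
    print(n,P[2].round(3),P[1].round(2).tolist())
    for th in ['tin_rim','knob_a','cover_handle','cover_plate']:
        for q in nets.place_of(n,th)[:4]:
            u,v=np.round(q['xy']).astype(int); print(th,u,v,round(q['conf'],2),X[min(max(v,0),383),min(max(u,0),511)].round(3))
E
```

```text
{'clock': np.float64(0.0), 'joint_pos': array([-0.023,  0.333, -0.065,  1.461,  0.022,  1.35 , -0.089]), 'joint_velocities': array([-0.001,  0.001,  0.003,  0.   ,  0.001,  0.   , -0.001]), 'tau': array([ 0.0000e+00, -6.2545e+01,  5.0000e-02, -3.9161e+01,  1.6000e-02,
        1.0000e-02, -0.0000e+00]), 'position': array([0.625, 0.   , 0.209]), 'ee_rot': array([ 0.707,  0.707, -0.001, -0.   ]), 'ft_force': array([ 0.523,  0.039, -0.842]), 'torque': array([-0.007, -0.008, -0.018]), 'grip_width': np.float64(1.003)}
scene [ 1.48  -0.657  1.099] [[0.43, 0.6, -0.67], [0.9, -0.28, 0.32], [0.0, -0.74, -0.67]]
tin_rim 272 199 0.26 [ 0.546 -0.138  0.076]
knob_a 366 159 0.58 [0.578 0.23  0.155]
knob_a 354 184 0.34 [0.616 0.162 0.089]
cover_handle 270 202 0.9 [ 0.553 -0.149  0.072]
cover_handle 273 177 0.72 [ 0.395 -0.054  0.03 ]
cover_handle 132 213 0.69 [ 0.395 -0.604  0.068]
cover_handle 184 171 0.58 [ 0.211 -0.357  0.03 ]
cover_plate 136 220 0.68 [ 0.414 -0.598  0.049]
cover_plate 184 174 0.67 [ 0.208 -0.358  0.012]
cover_plate 273 206 0.66 [ 0.545 -0.132  0.038]
wrist [0.624 0.068 0.373] [[1.0, 0.0, -0.0], [0.0, -0.96, -0.27], [-0.0, 0.27, -0.96]]
cover_handle 190 287 0.96 [ 0.545 -0.138  0.073]
cover_plate 194 271 0.89 [ 0.551 -0.118  0.068]
```

View pics/scene0.png

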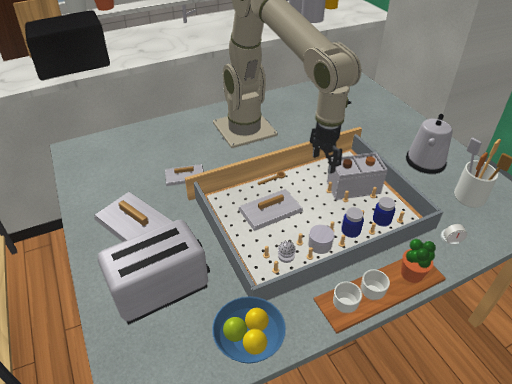

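The picture shows three cover-like things: (132,213) on the table at left and apparently the largest, (184,171) the smallest, and (270,205) in the drawer on the peg panel, middle-sized. The tin, with both knobs (347,163) and (370,160), stands at about (358,178). I'll confirm with a crop.

Run:
```python
from h import *
z=np.load('scene0.npz'); a=cv2.resize(z['im'][135:265,80:410],None,fx=2.4,fy=2.4,interpolation=cv2.INTER_CUBIC)
w=np.load('wrist0.npz')['im']; b=cv2.resize(w,(384,288))
c=np.zeros((a.shape[0]+288,a.shape[1],3),np.uint8); c[:a.shape[0]]=a; c[a.shape[0]:,:384]=b
im,d=camera('side'); P=pose('side'); X=cloud(P,d); np.savez('side0.npz',im=im,d=d,X=X); print(P[2].round(2))
c[a.shape[0]:,400:784]=cv2.resize(im,(384,288)); show('crop1.png',c[:600]); print(c.shape)
for k in ['scene','wrist','side']:
    X=np.load(k+'0.npz')['X'].reshape(-1,3); 
    # tin rim level, knobs
    for lo,hi,n,xl,xh,yl,yh in [(.036,.052,'coverplate',.4,.72,-.3,.03),(.058,.08,'handle',.4,.72,-.3,.03),(.13,.146,'rim',.45,.75,.08,.4),(.148,.17,'knobs',.45,.75,.08,.4)]:
        s=X[(X[:,2]>lo)&(X[:,2]<hi)&(X[:,0]>xl)&(X[:,0]<xh)&(X[:,1]>yl)&(X[:,1]<yh)]
        if len(s)>15:
            r=cv2.minAreaRect((s[:,:2]*1000).astype(np.float32)); print(k,n,len(s),np.median(s,0).round(3),np.percentile(s[:,2],95).round(3),[np.round(q,1) for q in r])
```

```text
[0.34 0.65 0.88]
(600, 792, 3)
scene coverplate 985 [ 0.555 -0.151  0.039] 0.043 [array([ 552.5, -144.1]), array([212.2, 327.8]), np.float64(83.0)]
scene handle 182 [ 0.549 -0.142  0.071] 0.076 [array([ 626.5, -122.9]), array([257.9, 186.5]), np.float64(89.9)]
scene rim 674 [0.584 0.205 0.134] 0.143 [array([573.6, 202. ]), array([185.4, 111.7]), np.float64(74.7)]
scene knobs 105 [0.574 0.169 0.156] 0.161 [array([574.4, 200.1]), array([127.3,  34.2]), np.float64(75.1)]
wrist coverplate 7289 [ 0.556 -0.11   0.038] 0.039 [array([ 608.9, -117.4]), array([270.8, 190.9]), np.float64(13.0)]
wrist handle 1358 [ 0.547 -0.125  0.072] 0.074 [array([ 635.8, -106.1]), array([252.3, 120. ]), np.float64(28.1)]
wrist rim 5828 [0.562 0.134 0.131] 0.14 [array([555.6, 140.3]), array([ 59.1, 104.4]), np.float64(75.8)]
wrist knobs 511 [0.562 0.145 0.156] 0.157 [array([561.1, 145.4]), array([29. , 10.4]), np.float64(3.3)]
side coverplate 2035 [ 0.536 -0.124  0.04 ] 0.043 [array([ 599.5, -124.3]), array([241.1, 262.5]), np.float64(0.1)]
side handle 281 [ 0.542 -0.125  0.073] 0.077 [array([ 625.1, -122.3]), array([262.8, 189.6]), np.float64(90.0)]
side rim 2693 [0.57  0.203 0.132] 0.141 [array([571. , 202.4]), array([185.9, 106.8]), np.float64(75.1)]
side knobs 475 [0.572 0.235 0.156] 0.158 [array([571.4, 203.2]), array([123.4,  35.4]), np.float64(75.1)]
```

View pics/crop1.png

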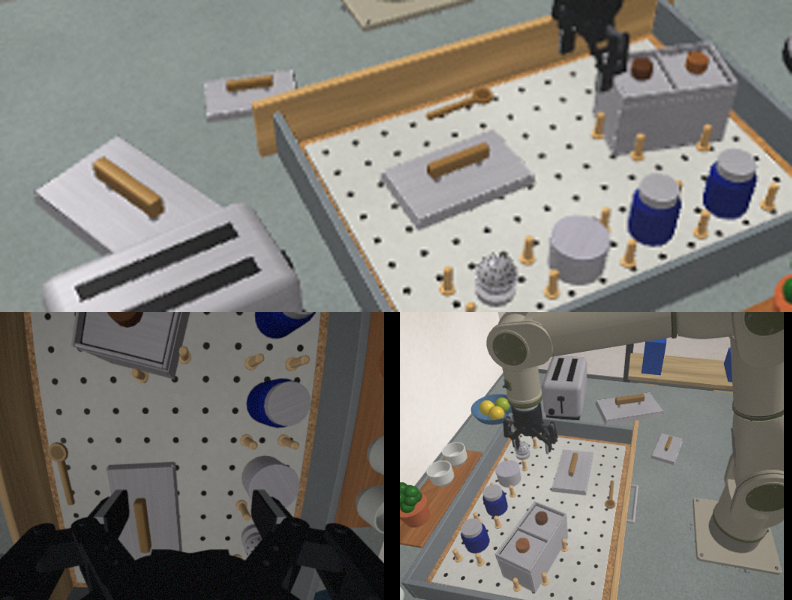

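All three views agree that the drawer cover at (270,205) is the one meant: it is middle-sized, between the big one by the toaster and the small one behind the drawer, and its heights match the description. I'll move over the near knob and measure again there.

Emit:
apply_moves(commands=[[0.04, -0.016, 0, 0, 1], [0.04, -0.016, 0, 0, 1], [0.04, -0.016, 0, 0, 1], [0.038, -0.016, 0, 0, 1], [0, 0, 0, 7, 1]], squeeze=60)

```text
clock: 0.97
position: [0.5605, 0.1578, 0.2092]
ee_rot: [0.751, 0.66, -0.0, 0.001]
ft_force: [-0.9, 1.4, 0.6]
grip_width: 0.298
```

Emit:
apply_moves(commands=[[0, 0, 0, 7, 1], [0, 0, 0, 0, 1], [0, 0, 0, 0, 1]])

```text
clock: 1.22
position: [0.559, 0.1617, 0.2097]
ee_rot: [0.791, 0.612, 0.0, 0.001]
ft_force: [0.9, -0.5, 0.6]
grip_width: -0.001
```

```bash
cat > fit.py <<'E'
from h import *
def comp(X,lo,hi,c,rad):
    # largest image-connected component of points in height band near c
    m=(X[...,2]>lo)&(X[...,2]<hi)&(np.hypot(X[...,0]-c[0],X[...,1]-c[1])<rad)
    n,l,s,_=cv2.connectedComponentsWithStats(m.astype(np.uint8))
    out=[]
    for k in np.argsort(-s[1:,4])[:2]+1:
        p=X[l==k]
        if len(p)>15:
            r=cv2.minAreaRect((p[:,:2]*1000).astype(np.float32)); out.append((len(p),np.round(np.median(p[:,2]),4),np.round(r[0],1),np.round(r[1],1),round(r[2],1)))
    return out
E
python3 - <<'E'
from fit import *
o=manip.get_obs(); print(o['clock'],o['position'].round(4),o['ee_rot'].round(3),o['ft_force'].round(2),o['grip_width'])
P=pose('wrist'); im,d=camera('wrist'); X=cloud(P,d); np.savez('wrist1.npz',im=im,d=d,X=X)
for k in ['scene0','wrist0','side0','wrist1']:
    X=np.load(k+'.npz')['X']
    for n,a in dict(plate=(.034,.044,(.548,-.13),.13),handle=(.066,.08,(.548,-.13),.07),tin=(.125,.146,(.572,.202),.125),knobs=(.148,.17,(.572,.202),.08)).items():
        for q in comp(X,*a): print(k,n,*q)
a=np.hstack([im,np.load('wrist0.npz')['im']]); show('w1.png',cv2.resize(a,(800,300)))
E
```

```text
1.2167 [0.559  0.1617 0.2097] [0.791 0.612 0.    0.001] [ 0.9  -0.49  0.59] -0.0011675353254721548
scene0 plate 1067 0.039 [ 544.9 -142.6] [123.9 199.4] 1.9
scene0 handle 126 0.0729 [ 544.1 -143.5] [22.7 98.2] 1.0
scene0 tin 836 0.1327 [573.6 202. ] [185.4 111.7] 74.7
scene0 knobs 56 0.1572 [562.  155.6] [32.2 33.2] 48.6
scene0 knobs 49 0.1546 [585.  245.2] [33.6 31.6] 61.8
wrist0 plate 7216 0.038 [ 542.4 -139.5] [116.5 191.8] 3.1
wrist0 handle 983 0.0726 [ 542.4 -141.8] [18.7 99.8] 2.8
wrist0 tin 7973 0.1306 [555.9 141.5] [ 61.5 104.4] 75.6
wrist0 knobs 511 0.1558 [561.1 145.4] [29.  10.4] 3.3
side0 plate 2040 0.0396 [ 541.7 -141.5] [117.1 200.6] 2.7
side0 handle 197 0.074 [ 541.4 -141.1] [ 18.3 100.5] 3.5
side0 tin 4185 0.1307 [571.1 202.9] [186.8 106.8] 75.1
side0 knobs 253 0.1553 [582.8 246.9] [32.2 33.2] 46.1
side0 knobs 222 0.1561 [559.6 160.5] [34.3 33.6] 29.0
wrist1 plate 43 0.0378 [505.4 -47.7] [ 6.3 16.1] 76.7
wrist1 tin 23147 0.13 [571.4 201.2] [184.  104.6] 75.6
wrist1 knobs 1580 0.1552 [582.4 245. ] [33.  32.6] 61.7
wrist1 knobs 1278 0.1563 [560.7 158.2] [32.7 33.3] 51.7
```

View pics/w1.png

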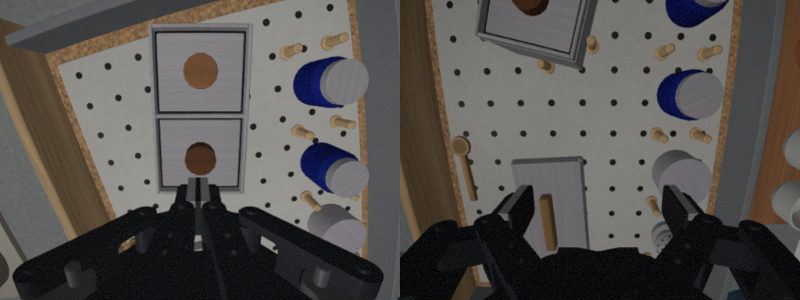

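The picture shows the tin with the far mid-brown knob at (200,70) and the near dark-brown knob at (200,157), and the shut fingers beside the dark one. Next I'll come down on the dark knob.

Emit:
apply_moves(commands=[[-0.003, 0.0025, 0.03, 0, 1], [0, 0, 0.016, 0, 1], [0, 0, 0, 0, 1]])

```text
clock: 1.52
position: [0.5629, 0.1562, 0.164]
ee_rot: [0.788, 0.615, 0.002, 0.002]
ft_force: [-0.2, -0.1, -0.5]
grip_width: -0.002
```

Emit:
apply_moves(commands=[[0, 0, 0.003, 0, 1], [0, 0, 0.003, 0, 1], [0, 0, 0.003, 0, 1], [0, 0, 0.003, 0, 1], [0, 0, 0.003, 0, 1]])

```text
clock: 1.93
position: [0.565, 0.1542, 0.1508]
ee_rot: [0.788, 0.616, 0.003, 0.002]
ft_force: [0.1, 0.0, -0.3]
grip_width: -0.001
```

Emit:
apply_moves(commands=[[0.001, -0.002, 0.001, 0, 1], [0.001, -0.002, 0.002, 0, 1], [0.001, -0.001, 0.002, 0, 1]])

```text
clock: 2.18
position: [0.561, 0.1585, 0.1459]
ee_rot: [0.788, 0.616, 0.004, 0.002]
ft_force: [-0.6, 0.2, -0.2]
grip_width: -0.002
```

Run:
```python
from fit import *
for _ in range(3):
    o=manip.get_obs(); print(o['clock'],o['position'].round(4),o['ee_rot'].round(4),o['ft_force'].round(2),o['joint_velocities'].round(3))
    P=pose('side'); im,d=camera('side')
X=cloud(P,d)
for q in comp(X,.12,.17,(.5824,.245),.025): print('far',q)
P=pose('scene'); im2,d2=camera('scene'); X=cloud(P,d2)
for q in comp(X,.12,.17,(.5607,.158),.02): print('near',q)
p=project(pose('side'),[[.56,.17,.14]])[0].astype(int); print(p)
a=cv2.resize(im[max(p[1]-50,0):p[1]+50,p[0]-60:p[0]+60],(480,400),interpolation=cv2.INTER_CUBIC); show('press1.png',a)
```

```text
2.1833 [0.561  0.1585 0.1459] [0.7876 0.6162 0.0037 0.0025] [-0.57  0.16 -0.15] [-0.022  0.009 -0.012  0.037  0.006 -0.054 -0.034]
2.2333 [0.5607 0.1589 0.1455] [0.7874 0.6164 0.0035 0.0023] [-0.89  0.2  -0.38] [ 0.001  0.002  0.    -0.004 -0.002  0.011  0.008]
2.2833 [0.5608 0.1587 0.1457] [0.7874 0.6164 0.0034 0.0023] [ 1.37 -1.1  -0.62] [ 0.001 -0.     0.005 -0.008 -0.001  0.007  0.004]
far (529, np.float64(0.1459), array([579.9, 248.5]), array([49.4, 41.2]), 34.5)
near (102, np.float64(0.1494), array([564.2, 155.2]), array([36.8, 30.4]), 56.8)
[186 281]
```

View pics/press1.png

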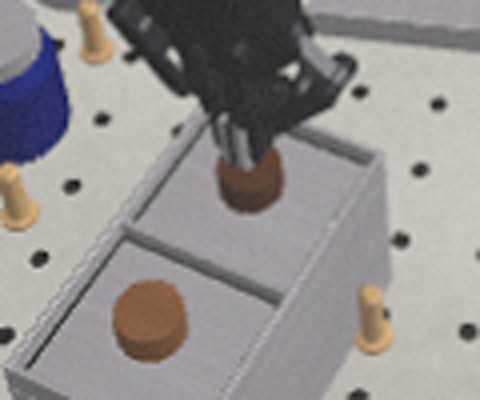

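The tips are right over the dark knob, but no force reads yet. I'll check the knob's height by colour and depth.

```bash
cat > kz.py <<'E'
from fit import *
def kz(cam,c,im=None,X=None):
    if im is None: P=pose(cam); im,d=camera(cam); X=cloud(P,d)
    i=im.astype(int); m=(i[...,0]>i[...,2]*1.5)&(i[...,0]>40)&(np.hypot(X[...,0]-c[0],X[...,1]-c[1])<.022)
    z=X[m][:,2]; return len(z),np.percentile(z,[5,50,90,97]).round(4) if len(z) else None
E
python3 - <<'E'
from kz import *
for cam in ['scene','side']:
    f=np.load(cam+'0.npz')
    for c in [(.5607,.1582),(.5824,.245)]: print(cam,c,kz(cam,c,f['im'],f['X']),kz(cam,c))
print(manip.get_obs()['tau'].round(2))
E
```

```text
scene (0.5607, 0.1582) (63, array([0.1422, 0.156 , 0.1598, 0.1614])) (63, array([0.1436, 0.1557, 0.1612, 0.2136]))
scene (0.5824, 0.245) (68, array([0.1406, 0.1534, 0.1567, 0.1585])) (68, array([0.1391, 0.1522, 0.1578, 0.1598]))
side (0.5607, 0.1582) (158, array([0.1537, 0.1564, 0.158 , 0.1588])) (119, array([0.1457, 0.1562, 0.1581, 0.1598]))
side (0.5824, 0.245) (285, array([0.1411, 0.155 , 0.1568, 0.1578])) (288, array([0.1415, 0.1553, 0.1569, 0.1579]))
[-4.000e-02 -5.726e+01 -7.900e-01 -3.743e+01  3.000e-02 -4.000e-02
  0.000e+00]
```

Run:
```python
from kz import *
P=pose('wrist'); im,d=camera('wrist'); o=manip.get_obs(); X=cloud(P,d); np.savez('wrist2.npz',im=im,d=d,X=X)
p=project(P,[o['position']])[0]; print('tcp px',p)
u,v=p.astype(int); print('z around',X[v-30:v+31:6,u,2].round(3),d[v-30:v+31:6,u].round(3))
def mark(im,p): a=im.copy(); cv2.circle(a,tuple(np.round(p).astype(int)),2,(0,255,0),-1); return a
out=[]
ims={'wrist':im,'scene':camera('scene')[0],'side':camera('side')[0]}
for c in ims:
    q=project(pose(c),[o['position']])[0]; u,v=q.astype(int); s=80 if c=='wrist' else 36
    a=mark(ims[c],q); a=np.pad(a,((s,s),(s,s),(0,0)))[v:v+2*s,u:u+2*s]
    out.append(cv2.resize(a,(266,266),interpolation=cv2.INTER_NEAREST))
show('tri.png',np.hstack(out))
```

```text
tcp px [253.75112839 227.25748691]
z around [0.13  0.146 0.156 0.156 0.156 0.17  0.18  0.186 0.193 0.199 0.203] [0.187 0.172 0.162 0.163 0.164 0.15  0.141 0.134 0.127 0.122 0.118]
```

View pics/tri.png

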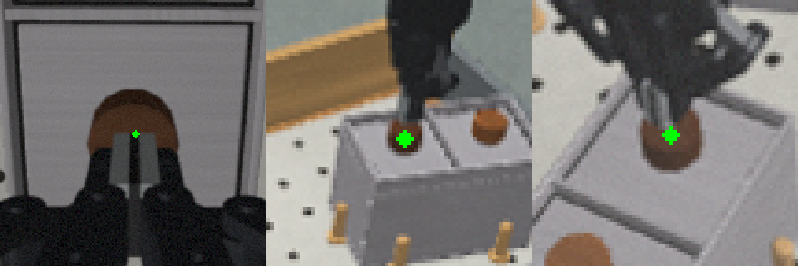

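The tips actually end a little above the knob, which is at z≈0.156 and unmoved, so there is no contact yet. I'll go on down in small steps and watch the force.

Emit:
apply_moves(commands=[[0, 0, 0.002, 0, 1], [0, 0, 0.002, 0, 1], [0, 0, 0.002, 0, 1]])

```text
clock: 2.98
position: [0.5616, 0.1581, 0.1399]
ee_rot: [0.788, 0.616, 0.004, 0.003]
ft_force: [0.3, -0.5, -0.2]
grip_width: 0.001
```

Emit:
apply_moves(commands=[[0, 0, 0.002, 0, 1], [0, 0, 0.002, 0, 1], [0, 0, 0.002, 0, 1]])

```text
clock: 3.23
position: [0.5616, 0.1581, 0.1335]
ee_rot: [0.788, 0.616, 0.004, 0.003]
ft_force: [-2.0, -1.6, 5.9]
grip_width: -0.003
```

Contact: 5.9 N is the seal force, so the real tips sit about 20 mm behind the reported TCP. The lid has at least 18 mm to go before the biscuits.

Emit:
apply_moves(commands=[[0, 0, 0.0025, 0, 1], [0, 0, 0.0025, 0, 1], [0, 0, 0.0025, 0, 1], [0, 0, 0.0025, 0, 1], [0, 0, 0.0025, 0, 1]])

```text
clock: 3.65
position: [0.5617, 0.1581, 0.1227]
ee_rot: [0.788, 0.616, 0.004, 0.003]
ft_force: [-2.2, -0.9, 5.9]
grip_width: -0.001
```

Emit:
apply_moves(commands=[[0, 0, 0.0012, 0, 1], [0, 0, 0.0012, 0, 1], [0, 0, 0.0012, 0, 1], [0, 0, 0.0012, 0, 1]])

```text
clock: 3.98
position: [0.5617, 0.1581, 0.1192]
ee_rot: [0.788, 0.616, 0.004, 0.003]
ft_force: [-2.4, -0.4, 5.7]
grip_width: 0.004
```

Emit:
apply_moves(commands=[[0, 0, 0.0012, 0, 1], [0, 0, 0.0012, 0, 1], [0, 0, 0.0012, 0, 1]])

```text
clock: 4.23
position: [0.5617, 0.1581, 0.1168]
ee_rot: [0.788, 0.616, 0.005, 0.003]
ft_force: [-2.4, -1.1, 5.6]
grip_width: 0.004
```

Emit:
apply_moves(commands=[[0, 0, 0.0015, 0, 1], [0, 0, 0.0015, 0, 1], [0, 0, 0.0015, 0, 1], [0, 0, 0.0013, 0, 1]])

```text
clock: 4.57
position: [0.5617, 0.1581, 0.1126]
ee_rot: [0.788, 0.616, 0.005, 0.003]
ft_force: [-2.9, -1.0, 5.9]
grip_width: -0.0
```

Emit:
apply_moves(commands=[[0, 0, 0.0012, 0, 1], [0, 0, 0.0012, 0, 1], [0, 0, 0.0012, 0, 1]])

```text
clock: 4.82
position: [0.5617, 0.1581, 0.1102]
ee_rot: [0.788, 0.616, 0.005, 0.003]
ft_force: [-2.3, -0.9, 5.0]
grip_width: 0.001
```

Emit:
apply_moves(commands=[[0, 0, 0.0014, 0, 1], [0, 0, 0.0014, 0, 1], [0, 0, 0.0014, 0, 1], [0, 0, 0.0014, 0, 1], [0, 0, 0.0014, 0, 1]])

```text
clock: 5.23
position: [0.5617, 0.1582, 0.1052]
ee_rot: [0.788, 0.616, 0.005, 0.004]
ft_force: [-2.2, -0.4, 4.9]
grip_width: -0.0
```

Emit:
apply_moves(commands=[[0, 0, 0.0014, 0, 1], [0, 0, 0.0014, 0, 1], [0, 0, 0.0014, 0, 1], [0, 0, 0.0014, 0, 1], [0, 0, 0.0014, 0, 1]])

```text
clock: 5.65
position: [0.5618, 0.1581, 0.1009]
ee_rot: [0.788, 0.616, 0.005, 0.004]
ft_force: [-4.8, -1.9, 11.3]
grip_width: 0.002
```

Emit:
apply_moves(commands=[[0, 0, 0.0013, 0, 1]])

```text
clock: 5.73
position: [0.5618, 0.1582, 0.1006]
ee_rot: [0.788, 0.616, 0.006, 0.004]
ft_force: [-5.1, -1.8, 11.8]
grip_width: 0.0
```

About 6 N is resting on the biscuits in the -y well. I'll retreat and go over the far knob.

Emit:
apply_moves(commands=[[0, 0, -0.02, 0, 1], [0, 0, -0.04, 0, 1], [0.03, 0, 0, 0, 1], [0.03, 0, 0, 0, 1], [0.03, -0.002, 0, 0, 1]])

```text
clock: 6.15
position: [0.5826, 0.2394, 0.1634]
ee_rot: [0.792, 0.611, 0.005, 0.005]
ft_force: [1.0, 0.3, 0.9]
grip_width: 0.003
```

Emit:
apply_moves(commands=[[0, 0, 0, 0, 1], [0, 0, 0, 0, 1]])

```text
clock: 6.32
position: [0.5819, 0.2473, 0.163]
ee_rot: [0.789, 0.614, 0.006, 0.004]
ft_force: [-0.3, -1.7, -0.5]
grip_width: 0.0
```

Run:
```python
from kz import *
o=manip.get_obs(); print(o['clock'],o['position'].round(4),o['ee_rot'].round(4),o['ft_force'].round(2))
for c in [(.5607,.1582),(.5824,.245)]: print(c,kz('side',c),kz('scene',c))
```

```text
6.3167 [0.5819 0.2473 0.163 ] [0.7895 0.6138 0.0055 0.0039] [-0.34 -1.71 -0.54]
(0.5607, 0.1582) (127, array([0.1097, 0.1206, 0.1228, 0.1237])) (53, array([0.1141, 0.1212, 0.1249, 0.1262]))
(0.5824, 0.245) (256, array([0.1416, 0.1551, 0.1572, 0.1581])) (69, array([0.14  , 0.153 , 0.1571, 0.1581]))
```

Emit:
apply_moves(commands=[[-0.002, 0, 0.015, 0, 1], [0, 0, 0.009, 0, 1], [0, 0, 0.002, 0, 1], [0, 0, 0.002, 0, 1], [0, 0, 0.002, 0, 1]])

```text
clock: 6.93
position: [0.5826, 0.2395, 0.1332]
ee_rot: [0.792, 0.611, 0.006, 0.005]
ft_force: [-2.8, 2.0, 6.5]
grip_width: -0.004
```

Emit:
apply_moves(commands=[[0, 0, 0.002, 0, 1], [0, 0, 0.002, 0, 1], [0, 0, 0.002, 0, 1]])

```text
clock: 7.18
position: [0.5826, 0.2396, 0.1297]
ee_rot: [0.792, 0.611, 0.006, 0.005]
ft_force: [-3.0, -0.8, 5.2]
grip_width: -0.002
```

Emit:
apply_moves(commands=[[0, 0, 0.0022, 0, 1], [0, 0, 0.0022, 0, 1], [0, 0, 0.0022, 0, 1], [0, 0, 0.0022, 0, 1], [0, 0, 0.0022, 0, 1]])

```text
clock: 7.6
position: [0.5827, 0.2396, 0.1236]
ee_rot: [0.792, 0.61, 0.007, 0.005]
ft_force: [-4.2, -1.0, 5.7]
grip_width: -0.0
```

Emit:
apply_moves(commands=[[0, 0, 0.0014, 0, 1], [0, 0, 0.0014, 0, 1], [0, 0, 0.0014, 0, 1]])

```text
clock: 7.85
position: [0.5827, 0.2396, 0.1222]
ee_rot: [0.792, 0.61, 0.007, 0.005]
ft_force: [-3.7, -2.1, 5.9]
grip_width: 0.001
```

Emit:
apply_moves(commands=[[0, 0, 0.002, 0, 1], [0, 0, 0.002, 0, 1], [0, 0, 0.002, 0, 1], [0, 0, 0.002, 0, 1]])

```text
clock: 8.18
position: [0.5827, 0.2396, 0.1182]
ee_rot: [0.792, 0.61, 0.008, 0.005]
ft_force: [-3.8, -1.2, 6.1]
grip_width: 0.001
```

Emit:
apply_moves(commands=[[0, 0, 0.002, 0, 1], [0, 0, 0.002, 0, 1]])

```text
clock: 8.35
position: [0.5827, 0.2397, 0.1162]
ee_rot: [0.792, 0.61, 0.008, 0.005]
ft_force: [-3.0, -0.9, 5.2]
grip_width: -0.001
```

Emit:
apply_moves(commands=[[0, 0, 0.002, 0, 1], [0, 0, 0.002, 0, 1], [0, 0, 0.002, 0, 1], [0, 0, 0.002, 0, 1]])

```text
clock: 8.68
position: [0.5827, 0.2397, 0.112]
ee_rot: [0.792, 0.61, 0.009, 0.005]
ft_force: [-3.6, -1.8, 6.4]
grip_width: 0.001
```

Emit:
apply_moves(commands=[[0, 0, 0.002, 0, 1], [0, 0, 0.002, 0, 1], [0, 0, 0.002, 0, 1], [0, 0, 0.002, 0, 1]])

```text
clock: 9.02
position: [0.5828, 0.2397, 0.1078]
ee_rot: [0.792, 0.61, 0.009, 0.005]
ft_force: [-3.0, -0.9, 5.5]
grip_width: -0.002
```

Emit:
apply_moves(commands=[[0, 0, 0.002, 0, 1], [0, 0, 0.002, 0, 1], [0, 0, 0.002, 0, 1], [0, 0, 0.002, 0, 1]])

```text
clock: 9.35
position: [0.5828, 0.2397, 0.1036]
ee_rot: [0.793, 0.61, 0.01, 0.005]
ft_force: [-3.6, -0.7, 6.6]
grip_width: 0.002
```

Emit:
apply_moves(commands=[[0, 0, 0.002, 0, 1], [0, 0, 0.002, 0, 1], [0, 0, 0.002, 0, 1], [0, 0, 0.002, 0, 1]])

```text
clock: 9.68
position: [0.5828, 0.2397, 0.0992]
ee_rot: [0.793, 0.61, 0.01, 0.005]
ft_force: [-3.3, -1.0, 6.5]
grip_width: -0.0
```

Emit:
apply_moves(commands=[[0, 0, 0.002, 0, 1], [0, 0, 0.002, 0, 1], [0, 0, 0.002, 0, 1], [0, 0, 0.002, 0, 1]])

```text
clock: 10.02
position: [0.5828, 0.2397, 0.0949]
ee_rot: [0.793, 0.609, 0.01, 0.005]
ft_force: [-2.9, -0.6, 6.4]
grip_width: 0.0
```

Emit:
apply_moves(commands=[[0, 0, 0.002, 0, 1], [0, 0, 0.002, 0, 1], [0, 0, 0.002, 0, 1], [0, 0, 0.002, 0, 1]])

```text
clock: 10.35
position: [0.5828, 0.2397, 0.0905]
ee_rot: [0.793, 0.609, 0.011, 0.005]
ft_force: [-3.7, -0.3, 5.8]
grip_width: -0.001
```

Emit:
apply_moves(commands=[[0, 0, 0.002, 0, 1], [0, 0, 0.002, 0, 1], [0, 0, 0.002, 0, 1], [0, 0, 0.002, 0, 1]])

```text
clock: 10.68
position: [0.5829, 0.2397, 0.0861]
ee_rot: [0.793, 0.609, 0.011, 0.005]
ft_force: [-3.7, -1.6, 9.1]
grip_width: 0.003
```

Emit:
apply_moves(commands=[[0, 0, 0.0025, 0, 1]])

```text
clock: 10.77
position: [0.5829, 0.2397, 0.0849]
ee_rot: [0.793, 0.609, 0.011, 0.005]
ft_force: [-5.5, -1.1, 10.5]
grip_width: -0.001
```

Emit:
apply_moves(commands=[[0, 0, 0.0016, 0, 1]])

```text
clock: 10.85
position: [0.5829, 0.2397, 0.0845]
ee_rot: [0.793, 0.609, 0.011, 0.006]
ft_force: [-6.4, -2.3, 11.1]
grip_width: -0.001
```

Both lids now rest on the biscuits. I'll retreat, open the gripper and go to the cover.

Emit:
apply_moves(commands=[[0, 0, -0.02, 0, 1], [0, 0, -0.04, 0, 1], [0, 0, -0.04, 0, 1], [-0.038, 0.006, -0.02, 0, -1], [-0.038, 0.006, 0, 0, -1]])

```text
clock: 11.27
position: [0.5698, 0.1713, 0.2071]
ee_rot: [0.789, 0.614, 0.01, 0.004]
ft_force: [2.2, -1.9, -0.5]
grip_width: 0.272
```

Emit:
apply_moves(commands=[[-0.038, 0.006, 0, 0, -1], [-0.038, 0.006, 0, 0, -1], [-0.038, 0.006, 0, 0, -1], [-0.038, 0.006, 0, 0, -1], [-0.038, 0.006, 0, 0, -1]])

```text
clock: 11.68
position: [0.5523, -0.0261, 0.2112]
ee_rot: [0.788, 0.616, 0.015, 0.006]
ft_force: [0.7, -0.7, -0.2]
grip_width: 0.977
```

Emit:
apply_moves(commands=[[0, 0, 0, -6, -1], [0, 0, 0, -6, -1], [0, 0, 0, -6, -1], [0, 0, 0, 0, -1]])

```text
clock: 12.02
position: [0.5512, -0.0409, 0.2136]
ee_rot: [0.684, 0.729, 0.013, 0.011]
ft_force: [0.2, 0.0, -0.5]
grip_width: 1.004
```

Run:
```python
from kz import *
o=manip.get_obs(); print(o['clock'],o['position'].round(4),o['ee_rot'].round(4),o['ft_force'].round(2), 2*np.degrees(np.arctan2(o['ee_rot'][1],o['ee_rot'][0])))
P=pose('wrist'); im,d=camera('wrist'); Xw=cloud(P,d); np.savez('wrist3.npz',im=im,d=d,X=Xw)
for c in [(.5607,.1582),(.5824,.245)]: print(c,kz('side',c))
for q in comp(Xw,.034,.044,(.5424,-.1405),.13)+comp(Xw,.066,.08,(.5424,-.1405),.07): print(q)
```

```text
12.0167 [ 0.5512 -0.0409  0.2136] [0.684  0.7293 0.0133 0.0107] [ 0.18  0.02 -0.46] 93.67394849780618
(0.5607, 0.1582) (164, array([0.1107, 0.1211, 0.1229, 0.1238]))
(0.5824, 0.245) (270, array([0.0908, 0.1049, 0.1071, 0.1084]))
(10220, np.float64(0.0381), array([ 542. , -141.7]), array([118.4, 196.8]), 3.0)
(1043, np.float64(0.0727), array([ 542.5, -141.7]), array([17. , 98.4]), 3.2)
```

The far knob is at about 0.105, so it went down about 50 mm; the near one went down 35 mm and is unchanged. I'll work out the move to the handle in tool axes, allowing for the slight tool tilt.

```bash
cat > to.py <<'E'
from kz import *
def to(t):
    o=manip.get_obs(); r=R.from_quat(o['ee_rot']).as_matrix()
    print(round(o['clock'],2),o['position'].round(4),'yaw',round(np.degrees(np.arctan2(r[1,0],r[0,0])),2),'toolz',r[:,2].round(3),'F',o['ft_force'].round(1),'w',round(o['grip_width'],3))
    print('shift to',t,(r.T@(np.array(t)-o['position'])).round(4))
E
python3 - <<'E'
from to import *
to((.5424,-.1414,.09)); to((.5424,-.1414,.043))
f=np.load('wrist3.npz'); X=f['X']; P=pose('wrist'); r=P[1]; 
o=manip.get_obs(); T=R.from_quat(o['ee_rot']).as_matrix(); L=(X-o['position'])@T
m=(np.abs(L[...,0])<.03)&(np.abs(L[...,1])<.07)&(L[...,2]<.03)&(L[...,2]>-.1)
print('finger furthest tool z',np.percentile(L[m][:,2],[50,90,98,100]).round(4))
L2=np.load('wrist2.npz')['X']; # shut: TCP then (.5608,.1587,.1457)
m=(np.hypot(L2[...,0]-.5608,L2[...,1]-.1587)<.03)&(L2[...,2]>.16)&(L2[...,2]<.25); print('shut finger lowest z',np.percentile(L2[m][:,2],[0,1,5,20]).round(4))
E
```

```text
12.17 [ 0.5513 -0.04    0.2133] yaw 93.26 toolz [ 0.033  0.005 -0.999] F [-0.5  0.4  0.4] w 0.997
shift to (0.5424, -0.1414, 0.09) [-0.1011 -0.0188  0.1224]
12.17 [ 0.5513 -0.04    0.2133] yaw 93.26 toolz [ 0.033  0.005 -0.999] F [-0.5  0.4  0.4] w 0.997
shift to (0.5424, -0.1414, 0.043) [-0.1012 -0.0203  0.1694]
finger furthest tool z [-0.0878 -0.0549 -0.041  -0.0332]
shut finger lowest z [0.1695 0.1753 0.186  0.2126]
```

Depth confirms it: the finger tips sit about 20 mm behind the reported TCP when shut and about 33 mm when open. I'll plan the grasp height on that, in stages.

Emit:
apply_moves(commands=[[-0.034, -0.006, 0, 0, -1], [-0.034, -0.006, 0, 0, -1], [-0.033, -0.006, 0, 0, -1], [0, 0, 0.03, 0, -1], [0, 0, 0.03, 0, -1]])

```text
clock: 12.58
position: [0.5455, -0.1418, 0.1576]
ee_rot: [0.689, 0.724, 0.017, 0.015]
ft_force: [-0.2, 0.2, -0.4]
grip_width: 0.996
```

Emit:
apply_moves(commands=[[0, 0, 0.03, 0, -1], [0, 0, 0.03, 0, -1], [0, 0, 0, 0, -1]])

```text
clock: 12.83
position: [0.5462, -0.1417, 0.0913]
ee_rot: [0.693, 0.721, 0.016, 0.013]
ft_force: [-1.6, 1.2, -0.1]
grip_width: 1.002
```

Run:
```python
from to import *
to((.5424,-.1414,.06)); to((.5424,-.1414,.029))
P=pose('wrist'); o=manip.get_obs(); im,d=camera('wrist'); X=cloud(P,d)
for q in comp(X,.066,.08,(.5424,-.1405),.07): print(q)
show('g1.png',im)
```

```text
12.83 [ 0.5462 -0.1417  0.0913] yaw 92.26 toolz [ 0.041  0.004 -0.999] F [-1.6  1.2 -0.1] w 1.002
shift to (0.5424, -0.1414, 0.06) [ 0.0004 -0.0051  0.0311]
12.83 [ 0.5462 -0.1417  0.0913] yaw 92.26 toolz [ 0.041  0.004 -0.999] F [-1.6  1.2 -0.1] w 1.002
shift to (0.5424, -0.1414, 0.029) [ 0.0003 -0.0064  0.0621]
(3340, np.float64(0.0728), array([ 542.7, -142.2]), array([18.1, 99. ]), 3.0)
```

View pics/g1.png

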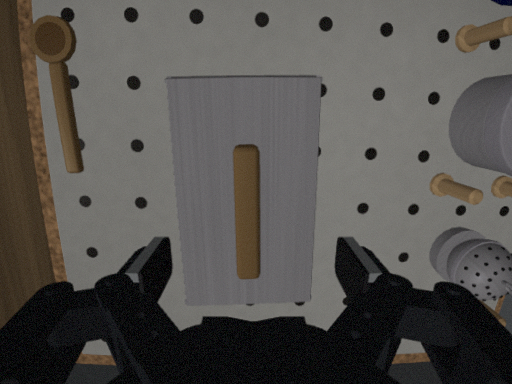

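The picture shows the handle bar at (247,210) between the open fingers, with the spoon at (60,90) and the round tin at (485,125) well clear. I'll descend and close.

Emit:
apply_moves(commands=[[0, -0.003, 0.025, -0.7, -1], [0, -0.002, 0.02, 0, -1], [0, -0.001, 0.012, 0, -1], [0, 0, 0, 0, -1]])

```text
clock: 13.22
position: [0.5496, -0.1411, 0.0435]
ee_rot: [0.689, 0.724, 0.02, 0.018]
ft_force: [-0.0, 0.2, -0.5]
grip_width: 0.997
```

Run:
```python
from to import *
to((.5424,-.1414,.029))
```

```text
13.22 [ 0.5496 -0.1411  0.0435] yaw 92.82 toolz [ 0.054  0.003 -0.999] F [-0.   0.2 -0.5] w 0.997
shift to (0.5424, -0.1414, 0.029) [ 0.0001 -0.0079  0.0141]
```

Tilt grows with moving rows. I'll test whether going back up undoes it before I grip.

Emit:
apply_moves(commands=[[0, 0, -0.03, 0, -1], [0, 0, -0.03, 0, -1], [0, 0, 0, 0, -1]])

```text
clock: 13.47
position: [0.5473, -0.1406, 0.1092]
ee_rot: [0.69, 0.724, 0.02, 0.019]
ft_force: [1.4, -0.5, 0.3]
grip_width: 0.995
```

Run:
```python
from to import *
to((.5424,-.1414,.1)); print(manip.get_obs()['joint_pos'].round(3))
```

```text
13.47 [ 0.5473 -0.1406  0.1092] yaw 92.75 toolz [ 0.054  0.003 -0.999] F [ 1.4 -0.5  0.3] w 0.995
shift to (0.5424, -0.1414, 0.1) [-0.0006 -0.0054  0.0089]
[ 0.139  0.24   0.045  1.8   -0.027  1.05   0.243]
```

Emit:
apply_moves(commands=[[0, -0.025, 0, 0, -1], [0, 0.025, 0, 0, -1], [0, 0, 0, 0, -1]])

```text
clock: 13.72
position: [0.5452, -0.1398, 0.1147]
ee_rot: [0.69, 0.723, 0.021, 0.019]
ft_force: [-0.2, 0.9, 1.3]
grip_width: 0.998
```

Run:
```python
from to import *
to((.5424,-.1414,.1)); print(manip.get_obs()['joint_pos'].round(3))
```

```text
13.72 [ 0.5452 -0.1398  0.1147] yaw 92.65 toolz [ 0.056  0.003 -0.998] F [-0.2  0.9  1.3] w 0.998
shift to (0.5424, -0.1414, 0.1) [-0.0015 -0.0037  0.0145]
[ 0.139  0.228  0.044  1.802 -0.027  1.057  0.241]
```

Emit:
apply_moves(commands=[[-0.0015, -0.004, 0.015, 0, -1], [0, 0, 0.015, 0, -1], [0, 0, 0.015, 0, -1], [0, 0, 0.015, 0, -1], [0, 0, 0, 0, -1]])

```text
clock: 14.13
position: [0.5519, -0.1416, 0.0647]
ee_rot: [0.691, 0.722, 0.025, 0.026]
ft_force: [-0.5, 0.1, -0.1]
grip_width: 1.001
```

Run:
```python
from to import *
to((.5424,-.1414,.029)); print(manip.get_obs()['joint_pos'].round(3))
```

```text
14.13 [ 0.5519 -0.1416  0.0647] yaw 92.53 toolz [ 0.072  0.001 -0.997] F [-0.5  0.1 -0.1] w 1.001
shift to (0.5424, -0.1414, 0.029) [ 0.0007 -0.012   0.035 ]
[ 0.143  0.287  0.042  1.845 -0.032  0.939  0.245]
```

Emit:
apply_moves(commands=[[0, 0, -0.015, 0, -1], [0, 0, -0.015, 0, -1], [0, 0, -0.015, 0, -1], [0, 0, -0.015, 0, -1], [0, 0, 0, 0, -1]])

```text
clock: 14.55
position: [0.5508, -0.1413, 0.1366]
ee_rot: [0.691, 0.722, 0.028, 0.029]
ft_force: [0.2, -0.2, 1.0]
grip_width: 1.002
```

Run:
```python
from to import *
to((.5424,-.1414,.029)); print(manip.get_obs()['joint_pos'].round(3))
```

```text
14.55 [ 0.5508 -0.1413  0.1366] yaw 92.46 toolz [ 0.08  -0.    -0.997] F [ 0.2 -0.2  1. ] w 1.002
shift to (0.5424, -0.1414, 0.029) [ 0.0007 -0.0169  0.1066]
[ 0.139  0.201  0.046  1.786 -0.027  1.076  0.238]
```

Emit:
apply_moves(commands=[[0, 0, -0.04, 0, -1], [0, 0, -0.04, 0, -1], [0, 0, -0.04, 0, -1], [0, 0, 0, 0, -1], [0, 0, 0, 0, -1]])

```text
clock: 14.97
position: [0.5416, -0.1407, 0.265]
ee_rot: [0.691, 0.721, 0.03, 0.032]
ft_force: [0.2, 0.9, -0.7]
grip_width: 1.001
```

Run:
```python
from to import *
to((.5424,-.1414,.029)); print(manip.get_obs()['joint_pos'].round(3))
```

```text
14.97 [ 0.5416 -0.1407  0.265 ] yaw 92.4 toolz [ 0.088 -0.001 -0.996] F [ 0.2  0.9 -0.7] w 1.001
shift to (0.5424, -0.1414, 0.029) [ 0.0005 -0.0199  0.2352]
[ 0.135  0.093  0.051  1.636 -0.02   1.326  0.231]
```

Emit:
apply_moves(commands=[[0, 0, 0, 0, -1], [0, 0, 0, 0, -1], [0, 0, 0, 0, -1], [0, 0, 0, 0, -1], [0, 0, 0, 0, -1]])

```text
clock: 15.38
position: [0.5414, -0.1405, 0.2646]
ee_rot: [0.691, 0.721, 0.03, 0.032]
ft_force: [0.2, 0.1, -0.4]
grip_width: 1.001
```

Run:
```python
from to import *
to((.5424,-.1414,.029)); o=manip.get_obs(); print(o['joint_pos'].round(4),o['tau'].round(2))
P=pose('wrist'); im,d=camera('wrist'); X=cloud(P,d)
for q in comp(X,.03,.046,(.5424,-.1405),.13)[:1]+comp(X,.064,.08,(.5424,-.1405),.07)[:1]: print(q)
to((.5424,-.1414,.029))
```

```text
15.38 [ 0.5414 -0.1405  0.2646] yaw 92.39 toolz [ 0.088 -0.001 -0.996] F [ 0.2  0.1 -0.4] w 1.001
shift to (0.5424, -0.1414, 0.029) [ 2.000e-04 -1.970e-02  2.347e-01]
[ 0.1344  0.0928  0.0509  1.6369 -0.0201  1.3253  0.2308] [  0.   -46.92   0.44 -40.31  -0.06  -0.46  -0.  ]
(9941, np.float64(0.0381), array([ 542.5, -142.7]), array([118. , 198.7]), 3.5)
(1025, np.float64(0.0728), array([ 542.5, -142.7]), array([18. , 99.8]), 2.3)
15.43 [ 0.5413 -0.1405  0.2644] yaw 92.39 toolz [ 0.087 -0.001 -0.996] F [-0.3  0.2 -0.5] w 0.996
shift to (0.5424, -0.1414, 0.029) [ 2.000e-04 -1.950e-02  2.346e-01]
```

Holding causes no drift, but moving adds a small tool tilt, now 5°. I'll carry on with corrections, since the cover will level itself on the rim.

Emit:
apply_moves(commands=[[0, -0.004, 0.04, 0, -1], [0, -0.004, 0.04, 0, -1], [0, -0.004, 0.04, 0, -1], [0, -0.004, 0.03, 0, -1], [0, 0, 0, 0, -1]])

```text
clock: 15.85
position: [0.5394, -0.1414, 0.1087]
ee_rot: [0.691, 0.721, 0.031, 0.033]
ft_force: [-0.6, 0.2, 0.8]
grip_width: 1.001
```

Run:
```python
from to import *
to((.5454,-.1422,.029)); o=manip.get_obs(); print(o['joint_pos'].round(4))
```

```text
15.85 [ 0.5394 -0.1414  0.1087] yaw 92.39 toolz [ 0.091 -0.002 -0.996] F [-0.6  0.2  0.8] w 1.001
shift to (0.5454, -0.1422, 0.029) [-0.0006 -0.0012  0.08  ]
[ 0.1428  0.1982  0.046   1.8537 -0.0287  1.0003  0.2439]
```

Emit:
apply_moves(commands=[[-0.0005, -0.002, 0.04, 0, -1], [0, -0.002, 0.037, 0, -1], [0, 0, 0, 0, -1]])

```text
clock: 16.1
position: [0.5441, -0.1425, 0.0373]
ee_rot: [0.691, 0.721, 0.031, 0.034]
ft_force: [-1.8, 0.3, -0.8]
grip_width: 0.999
```

Run:
```python
from to import *
to((.5454,-.1422,.029)); o=manip.get_obs()
im,d=camera('side'); q=project(pose('side'),[[.542,-.14,.08]])[0].astype(int); im2,_=camera('scene'); q2=project(pose('scene'),[[.542,-.14,.08]])[0].astype(int)
f=lambda im,q:cv2.resize(im[q[1]-45:q[1]+45,q[0]-50:q[0]+50],(400,360),interpolation=cv2.INTER_CUBIC)
show('g2.png',np.hstack([f(im,q),f(im2,q2)]))
```

```text
16.1 [ 0.5441 -0.1425  0.0373] yaw 92.39 toolz [ 0.092 -0.002 -0.996] F [-1.8  0.3 -0.8] w 0.999
shift to (0.5454, -0.1422, 0.029) [0.0003 0.0005 0.0083]
```

View pics/g2.png

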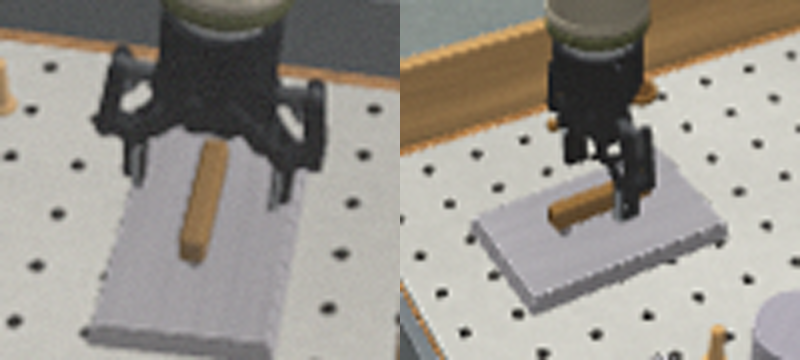

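The fingers straddle the handle's middle, clear of the plate. I'll go down the last 8 mm and close.

Emit:
apply_moves(commands=[[0, 0.0005, 0.0085, 0, -1], [0, 0, 0, 0, 0], [0, 0, 0, 0, 0.3], [0, 0, 0, 0, 1], [0, 0, 0, 0, 1]], squeeze=60)

```text
clock: 16.62
position: [0.5552, -0.1446, 0.0448]
ee_rot: [0.691, 0.72, 0.037, 0.043]
ft_force: [-0.2, 0.0, -0.1]
grip_width: 0.451
```

Emit:
apply_moves(commands=[[0, 0, 0, 0, 1], [0, 0, 0, 0, 1], [0, 0, 0, 0, 1]])

```text
clock: 16.87
position: [0.5554, -0.1447, 0.0461]
ee_rot: [0.691, 0.72, 0.037, 0.043]
ft_force: [0.5, -0.4, -2.6]
grip_width: 0.184
```

Run:
```python
from to import *
to((.5454,-.1422,.029)); o=manip.get_obs(); print(o['joint_pos'].round(4),o['joint_velocities'].round(3),o['tau'].round(2))
im,d=camera('side'); q=project(pose('side'),[[.542,-.14,.08]])[0].astype(int); im2,_=camera('scene'); q2=project(pose('scene'),[[.542,-.14,.08]])[0].astype(int)
f=lambda im,q,a:cv2.resize(im[max(q[1]-a,0):q[1]+a,q[0]-a:q[0]+a],(400,400),interpolation=cv2.INTER_CUBIC)
show('g3.png',np.hstack([f(im,q,45),f(im2,q2,60)]))
X=cloud(pose('side'),d)
for q in comp(X,.03,.05,(.5424,-.1405),.13)[:1]: print(q)
to((.5454,-.1422,.029))
```

```text
16.87 [ 0.5554 -0.1447  0.0461] yaw 92.34 toolz [ 0.114 -0.006 -0.993] F [ 0.5 -0.4 -2.6] w 0.184
shift to (0.5454, -0.1422, 0.029) [ 0.0031 -0.0118  0.0158]
[ 0.1468  0.2911  0.0435  1.8887 -0.0371  0.8491  0.2521] [ 0.002 -0.003 -0.002  0.001 -0.001  0.002  0.001] [-1.000e-02 -5.566e+01  1.260e+00 -3.482e+01 -9.000e-02 -6.200e-01
 -0.000e+00]
(1822, np.float64(0.0397), array([ 549.6, -139.4]), array([117.2, 196.7]), 3.0)
16.97 [ 0.5555 -0.1447  0.0459] yaw 92.34 toolz [ 0.114 -0.006 -0.993] F [ 0.4 -0.2 -1.6] w 0.188
shift to (0.5454, -0.1422, 0.029) [ 0.0031 -0.0118  0.0156]
```

View pics/g3.png

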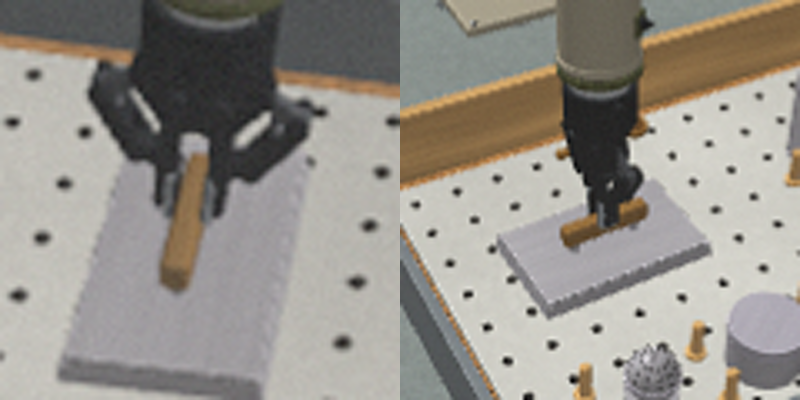

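The handle is held near its middle, but only by its top. I'll raise the grip force, lift and check for slip.

Emit:
apply_moves(commands=[[0, 0, 0, 0, 1], [0, 0, -0.02, 0, 1], [0, 0, -0.04, 0, 1], [0, 0, -0.04, 0, 1], [0, 0, 0, 0, 1]], squeeze=110)

```text
clock: 17.38
position: [0.5407, -0.1434, 0.1447]
ee_rot: [0.691, 0.721, 0.035, 0.039]
ft_force: [3.1, -0.9, -2.7]
grip_width: 0.165
```

```bash
cat > cov.py <<'E'
from to import *
def cov(cams=('side','scene')):
    o=manip.get_obs(); p=o['position']
    for c in cams:
        P=pose(c); im,d=camera(c); X=cloud(P,d); i=im.astype(int)
        br=(i[...,0]>i[...,2]*1.6)&(i[...,0]>80)&(np.hypot(X[...,0]-p[0],X[...,1]-p[1])<.08)&(np.abs(X[...,2]-p[2]-.02)<.05)
        h=X[br]
        gr=(i.max(-1)-i.min(-1)<45)&(i.mean(-1)>85)&(np.hypot(X[...,0]-p[0],X[...,1]-p[1])<.13)&(X[...,2]<p[2]+.02)&(X[...,2]>p[2]-.06)
        n,l,s,_=cv2.connectedComponentsWithStats(gr.astype(np.uint8),connectivity=4); g=X[l==1+np.argmax(s[1:,4])]
        for _ in range(3):
            A=np.c_[g[:,:2]-p[:2],np.ones(len(g))]; k,*_r=np.linalg.lstsq(A,g[:,2],rcond=None); e=g[:,2]-A@k; g=g[np.abs(e)<max(2*np.std(e),.002)]
        r=cv2.minAreaRect((g[:,:2]*1000).astype(np.float32)); 
        hr=cv2.minAreaRect((h[:,:2]*1000).astype(np.float32)) if len(h)>10 else None
        print(c,'plate n',len(g),'slope xy deg',np.degrees(k[:2]).round(1),'z at tcp',k[2].round(4),'rect',np.round(r[0],1),np.round(r[1],1),round(r[2],1)); 
        if hr: print('   handle',np.round(hr[0],1),np.round(hr[1],1),round(hr[2],1),'topz',np.percentile(h[:,2],90).round(4))
E
python3 - <<'E'
from cov import *
to((.575,.2,.24)); cov()
print(manip.get_obs()['joint_pos'].round(3))
E
```

```text
17.38 [ 0.5407 -0.1434  0.1447] yaw 92.36 toolz [ 0.104 -0.004 -0.995] F [ 3.1 -0.9 -2.7] w 0.165
shift to (0.575, 0.2, 0.24) [ 0.3409  0.0584 -0.0926]
side plate n 1868 slope xy deg [-0.2 -0.3] z at tcp 0.1381 rect [ 535.8 -140.6] [115.8 199.4] 2.8
   handle [ 535.9 -136.4] [16.6 95.6] 2.8 topz 0.1748
scene plate n 1086 slope xy deg [-1.8  0.5] z at tcp 0.1339 rect [ 538.3 -140.1] [119.2 197.2] 3.3
   handle [ 541.5 -142.3] [19.2 97.9] 2.3 topz 0.1703
[ 0.143  0.161  0.049  1.83  -0.027  1.054  0.244]
```

The cover is held and hangs level; its centre is at about (0.537, -0.141), with its underside 13 mm below the TCP. I'll carry it to the tin.

Emit:
apply_moves(commands=[[0, 0.005, -0.035, 0, 1], [0.02, 0.005, -0.03, 0, 1], [0.035, 0.005, 0, 0, 1], [0.038, 0.005, 0, 0, 1], [0.038, 0.005, 0, 0, 1]])

```text
clock: 17.9
position: [0.5474, -0.0168, 0.198]
ee_rot: [0.698, 0.715, 0.027, 0.032]
ft_force: [1.8, 0.3, -2.8]
grip_width: 0.163
```

Emit:
apply_moves(commands=[[0.038, 0.005, 0, 0, 1], [0.038, 0.005, 0, 0, 1], [0.035, 0.005, 0, 0, 1], [0.02, 0.003, 0, 0, 1], [0, 0, 0, 0, 1]])

```text
clock: 18.32
position: [0.5572, 0.1305, 0.188]
ee_rot: [0.694, 0.719, 0.023, 0.026]
ft_force: [-0.4, 0.0, -3.0]
grip_width: 0.163
```

Emit:
apply_moves(commands=[[0, 0, 0, 4, 1], [0, 0, 0, 6, 1], [0, 0, 0, 5, 1], [0, 0, 0, 2, 1], [0, 0, 0, 0, 1]])

```text
clock: 18.73
position: [0.5524, 0.1321, 0.1762]
ee_rot: [0.795, 0.606, 0.02, 0.019]
ft_force: [0.2, 0.2, -3.3]
grip_width: 0.16
```

Run:
```python
from cov import *
to((.5743,.1971,.215)); cov()
```

```text
18.73 [0.5524 0.1321 0.1762] yaw 74.59 toolz [ 0.054 -0.006 -0.999] F [ 0.2  0.2 -3.3] w 0.16
shift to (0.5743, 0.1971, 0.215) [ 0.0688  0.0059 -0.038 ]
side plate n 3452 slope xy deg [-2.1  0.6] z at tcp 0.1686 rect [548.3 137.7] [201.2 119.5] 74.4
   handle [549.8 138.2] [99.  18.7] 74.6 topz 0.2051
scene plate n 1155 slope xy deg [-6.2  2.8] z at tcp 0.1674 rect [551.9 134.9] [200.5 125.9] 75.2
   handle [542.8 145.2] [116.8  50.4] 82.9 topz 0.2053
```

Emit:
apply_moves(commands=[[0, 0, -0.02, 0, 1], [0.015, 0.002, -0.015, 0, 1], [0.025, 0.002, -0.003, 0, 1], [0.02, 0.002, 0, 0, 1], [0, 0, 0, 0, 1]])

```text
clock: 19.25
position: [0.5717, 0.187, 0.2131]
ee_rot: [0.793, 0.608, 0.017, 0.018]
ft_force: [-0.1, 0.7, -2.9]
grip_width: 0.164
```

Run:
```python
from cov import *
to((.5743,.1971,.195)); cov()
```

```text
19.25 [0.5717 0.187  0.2131] yaw 74.98 toolz [ 0.049 -0.008 -0.999] F [-0.1  0.7 -2.9] w 0.164
shift to (0.5743, 0.1971, 0.195) [ 0.0103 -0.001   0.0181]
side plate n 3846 slope xy deg [-2.9  1.3] z at tcp 0.2054 rect [568.3 191.8] [197.6 117.4] 74.5
   handle [581.3 191.4] [96.  39.3] 76.9 topz 0.2419
scene plate n 987 slope xy deg [-4.5  1.8] z at tcp 0.2048 rect [572.3 187. ] [199.7 124.7] 74.4
   handle [556.1 192. ] [97.7 67. ] 69.6 topz 0.2414
```

Emit:
apply_moves(commands=[[0.006, 0, 0.008, -0.7, 1], [0.004, -0.001, 0.006, 0, 1], [0, 0, 0.006, 0, 1], [0, 0, 0, 0, 1]])

```text
clock: 19.68
position: [0.5735, 0.1902, 0.1891]
ee_rot: [0.79, 0.612, 0.014, 0.019]
ft_force: [-0.2, -0.7, -2.8]
grip_width: 0.163
```

Run:
```python
from cov import *
to((.5747,.1975,.180)); cov(('side',))
```

```text
19.68 [0.5735 0.1902 0.1891] yaw 75.5 toolz [ 0.046 -0.012 -0.999] F [-0.2 -0.7 -2.8] w 0.163
shift to (0.5747, 0.1975, 0.18) [ 0.0073 -0.0011  0.009 ]
side plate n 3972 slope xy deg [-2.2  0.5] z at tcp 0.1812 rect [569.6 195.1] [199.8 118.5] 75.6
   handle [571.8 196.3] [97.6 18.1] 77.2 topz 0.2175
```

Emit:
apply_moves(commands=[[0.006, 0, 0, 0, 1], [0.004, 0, 0, 0, 1], [0, 0, 0, 0, 1]])

```text
clock: 19.98
position: [0.5764, 0.2, 0.1898]
ee_rot: [0.791, 0.611, 0.015, 0.019]
ft_force: [-0.5, 0.3, -3.0]
grip_width: 0.162
```

Run:
```python
from cov import *
to((.5747,.1975,.165)); cov(('side','scene'))
```

```text
19.98 [0.5764 0.2    0.1898] yaw 75.42 toolz [ 0.046 -0.012 -0.999] F [-0.5  0.3 -3. ] w 0.162
shift to (0.5747, 0.1975, 0.165) [-0.0028 -0.0022  0.0247]
side plate n 4060 slope xy deg [-2.2  0.6] z at tcp 0.1819 rect [572.  204.9] [198.9 118.6] 75.2
   handle [574.7 205.9] [98.8 16.7] 76.5 topz 0.2183
scene plate n 1087 slope xy deg [-5.9  2.3] z at tcp 0.1813 rect [576.1 202.9] [198.8 121.8] 74.8
   handle [563.7 208.3] [109.1  63. ] 74.9 topz 0.2179
```

Emit:
apply_moves(commands=[[-0.002, -0.0015, 0.008, 0, 1], [0, -0.001, 0.008, 0, 1], [0, -0.001, 0.006, 0, 1], [0, 0, 0, 0, 1]])

```text
clock: 20.42
position: [0.5734, 0.1974, 0.1658]
ee_rot: [0.791, 0.611, 0.015, 0.02]
ft_force: [0.4, -0.4, -3.4]
grip_width: 0.163
```

Run:
```python
from cov import *
to((.5747,.1975,.152)); cov(('side','scene'))
```

```text
20.42 [0.5734 0.1974 0.1658] yaw 75.38 toolz [ 0.047 -0.013 -0.999] F [ 0.4 -0.4 -3.4] w 0.163
shift to (0.5747, 0.1975, 0.152) [0.0004 0.0005 0.0138]
side plate n 3907 slope xy deg [-2.1  0.7] z at tcp 0.1579 rect [569.5 202.2] [199.8 118.7] 75.7
   handle [571.1 203. ] [97.9 16.8] 75.2 topz 0.1943
scene plate n 1142 slope xy deg [-7.9  3.1] z at tcp 0.1574 rect [573.6 199.5] [198.7 123. ] 74.8
   handle [560.9 207.2] [111.3  57.4] 77.8 topz 0.1951
```

Emit:
apply_moves(commands=[[0.0015, 0.001, 0.004, 0, 1], [0, 0, 0.004, 0, 1], [0, 0, 0.003, 0, 1], [0, 0, 0, 0, 1]])

```text
clock: 20.85
position: [0.5767, 0.199, 0.1558]
ee_rot: [0.791, 0.611, 0.016, 0.02]
ft_force: [0.1, 0.1, -3.1]
grip_width: 0.164
```

Emit:
apply_moves(commands=[[-0.0005, -0.002, 0.002, 0, 1], [0, 0, 0.002, 0, 1], [0, 0, 0.002, 0, 1]])

```text
clock: 21.1
position: [0.5752, 0.1996, 0.1526]
ee_rot: [0.791, 0.611, 0.017, 0.02]
ft_force: [-10.3, -4.7, 15.6]
grip_width: 0.167
```

Run:
```python
from cov import *
to((.5747,.1975,.152)); cov(('side','scene'))
```

```text
21.1 [0.5752 0.1996 0.1526] yaw 75.41 toolz [ 0.052 -0.011 -0.999] F [-10.3  -4.7  15.6] w 0.167
shift to (0.5747, 0.1975, 0.152) [-0.0022 -0.      0.0006]
side plate n 3890 slope xy deg [-0.2 -0.1] z at tcp 0.1448 rect [572.4 203. ] [199.4 118.5] 75.3
   handle [572.6 204.6] [100.5  16.9] 75.2 topz 0.1812
scene plate n 1118 slope xy deg [-5.7  2.1] z at tcp 0.144 rect [577.4 200.9] [203.1 126.4] 73.4
   handle [577.5 198.4] [100.2  22.3] 72.6 topz 0.181
```

The cover is seated: plate top at 0.144–0.145, level in the side view, with 15 N of contact. I'll release it and back off.

Emit:
apply_moves(commands=[[0, 0, 0, 0, 0], [0, 0, 0, 0, -1], [0, 0, 0, 0, -1], [0, 0, 0, 0, -1], [0, 0, -0.03, 0, -1]])

```text
clock: 21.62
position: [0.5721, 0.1991, 0.1797]
ee_rot: [0.791, 0.611, 0.015, 0.02]
ft_force: [0.2, -0.6, -0.6]
grip_width: 0.861
```

Emit:
apply_moves(commands=[[0, 0, -0.04, 0, -1], [0, 0, -0.04, 0, -1], [0, 0, 0, 0, -1], [0, 0, 0, 0, -1]])

```text
clock: 21.95
position: [0.5686, 0.2008, 0.2669]
ee_rot: [0.791, 0.611, 0.017, 0.02]
ft_force: [-0.1, 0.1, -1.9]
grip_width: 0.999
```

Run:
```python
from cov import *
to((.575,.2,.25))
for c in ['side','scene','wrist']:
    P=pose(c); im,d=camera(c); X=cloud(P,d); 
    if c=='side': S=im;Xs=X
    if c=='wrist': W=im
    for q in comp(X,.136,.152,(.5714,.202),.125)[:1]+comp(X,.17,.19,(.5714,.202),.07)[:1]: print(c,q)
    m=(X[...,2]>.141)&(X[...,2]<.150)&(np.hypot(X[...,0]-.5714,X[...,1]-.202)<.1); g=X[m]
    A=np.c_[g[:,:2]-[.5714,.202],np.ones(len(g))]; k=np.linalg.lstsq(A,g[:,2],rcond=None)[0]; print(c,'slope deg',np.degrees(k[:2]).round(2),'plate top z',k[2].round(4))
q=project(pose('side'),[[.571,.2,.13]])[0].astype(int); f=np.pad(S,((0,80),(0,0),(0,0)))
a=cv2.resize(f[q[1]-70:q[1]+70,q[0]-80:q[0]+80],(400,350),interpolation=cv2.INTER_CUBIC); show('end.png',np.hstack([a,cv2.resize(W,(400,350))]))
```

```text
21.95 [0.5686 0.2008 0.2669] yaw 75.4 toolz [ 0.052 -0.011 -0.999] F [-0.1  0.1 -1.9] w 0.999
shift to (0.575, 0.2, 0.25) [0.0008 0.0055 0.0172]
side (4763, np.float64(0.144), array([572.3, 203.7]), array([199.6, 120.5]), 75.6)
side (477, np.float64(0.1782), array([572.6, 204.4]), array([99.4, 19.3]), 75.5)
side slope deg [0.07 0.26] plate top z 0.144
scene (968, np.float64(0.1448), array([575.5, 203.4]), array([200.9, 124.1]), 75.3)
scene (120, np.float64(0.1777), array([576.1, 199.6]), array([99.6, 23.2]), 72.1)
scene slope deg [ 0.5  -0.32] plate top z 0.145
wrist (17381, np.float64(0.1436), array([573.1, 203.4]), array([197.3, 118.9]), 75.5)
wrist (1944, np.float64(0.1783), array([573.5, 202.7]), array([98.9, 18. ]), 75.7)
wrist slope deg [-0.01 -0.03] plate top z 0.1437
```

View pics/end.png

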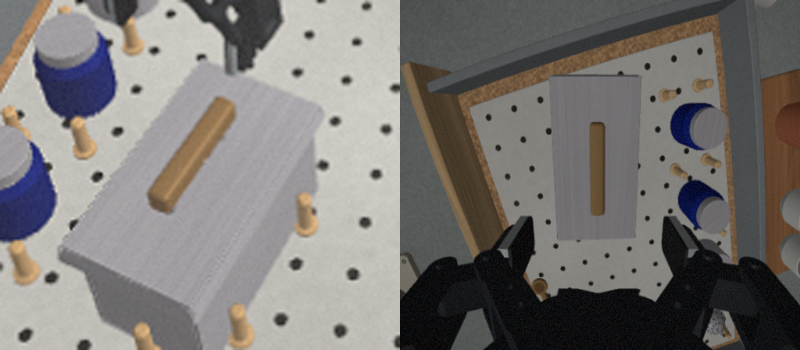

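The picture shows the cover on the tin, its handle at (597,168) in the wrist half, flat and centred, with the jars and pegs in place. The plate top is at 0.144 (rim 0.140 plus the 4 mm plate) with a slope under 0.1° in the wrist view, and the gripper is clear.

```bash
python3 -c "
from h import *
print(workorder.hand_in())"
```

```text
the job is handed in; nothing more can be done
None
```

The tin is closed and the job is handed in, with both lids pressed and the cover seated flat on the rim. It took about 22 of the 48 s.

- **Lids:** I pushed each one until the force rose from the 6 N seal drag to about 11–12 N. That puts roughly 5–6 N on the biscuits, against the 15 N limit. The -y lid went down about 35 mm and the +y lid about 50 mm.
- **Cover:** I used the middle-sized one, from the drawer. After release its plate top was at 0.144 m, which is the rim at 0.140 m plus the 4 mm plate. The wrist view shows it level to within 0.1° and centred to about 2 mm, and the gripper was clear of it.
- **Other things:** the jars and pegs look undisturbed in the last picture. I did not measure the spoon, round tin or tea ball again.

**Checks that disagreed:**
- **Fingertips:** they turned out about 20 mm behind the reported TCP, so I set the contact and grasp heights from the force and depth readings.
- **Tool tilt:** the tool picked up a tilt of up to about 6.5° while moving. It shifted the cover about 7 mm during the grasp and meant I held the handle only near its top. The grip still held and the cover levelled on the rim.
- **Scene camera:** it gave the plate up to 0.5° of slope, where the other two views showed less. Its fit is coarser, so I relied on the wrist and side views.

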